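Hook the returns box's lid shut with the pole

ROBOT

A 6-joint arm with a two-finger parallel gripper is mounted at the origin on the work surface. World frame = base frame: x ahead of the robot, y to its left, z up, the work surface at z = 0. Lengths are in mm, angles in rad, forces in N, time in s.
With the tool pointing down it reaches from about 400 to 825 mm from the base axis. Payload 7 kg.
Tool frame: the origin (TCP) lies on the centre line of the jaws, within the pads' length; the fingertips stand 11 mm ahead of it and the grasp point (between the pads) lies 8 mm behind it; z points along the fingers, y is the line along which they close (so a half turn about z gives the same grasp; the last joint's range is limited). The gripper opens to 88 mm and grips with 3 to 60 N. Pads are 19 mm wide; open, the fingers measure 130 mm over their backs; the gripper's body (78 mm by 193 mm) begins 47 mm behind the grasp point.
Start: joints at [1.429, 0.359, 0.012, 0, -1.224, -0.288], TCP at [281.271, 613.581, 237.561] pointing down, gripper open.
Joint ranges: [-3.07, 3.07], [-1.43, 2.12], [-1.02, 1.25], [-3.03, 1.67], [-3.05, -0], [-3.03, 3.03]. Speed limits (rad/s): [2.39, 2.39, 3.01, 3.14, 3.14, 3.14].

INTERFACE

Orientations are given as a unit quaternion [x, y, z, w].
In Python, from cell import * gives the robot as it stands. The module is installed in compiled form; this text tells all that it offers.
- The arm moves only by the tool drive_tool, never from a script. Its argument "series" is a list of rows, each an object of numbers: "tx", "ty", "tz": the shift along the world's x, y, z in units of 30 mm (1.0 is 30 mm); "ax", "ay", "az": the turn, a rotation vector about the world's x, y, z in units of 0.12 rad (1.0 is 0.12 rad). A call has 1 to 12 rows; each row shifts and turns the commanded pose from where the row before left it; what a row does not reach is not made up. A row lasts 1/8 s, in which the tool goes at most 62.5 mm and 10.7 degrees, less where a joint would pass 70% of its speed; a pose out of reach is approached as far as the arm can. A call with a number of a shift or a turn outside -1 to 1 is refused whole. A call with a gripper value outside its range is refused whole. "hand" is the opening, from 0 (shut) to 1 (fully open), set as the call begins (left out, the last holds). The fingers move at their own pace and stop on an object; "newtons" is the grip in N (left out, the last holds). Time passes only in rows, so rows that do not move let the fingers close. It gives the time, the measured TCP pose, the force, the opening and the grip force at its end, in the units of the state.
- state(): the state, without advancing time (a new reading comes with each control period).
- grab_frame(name): name is "scene" or "side" or "wrist"; returns (picture, depth): 384x512x3 uint8, red, green, blue; 384x512 float32, mm along the optical axis (not along the pixel's ray), 0 where there is no reading.
- get_calibration(name): a dict with "camera_matrix" (3x3 intrinsics, pixels), "extrinsics" (4x4, takes a point from camera to world coordinates). Camera axes: x right, y up, looking along -z (the intrinsics and any distortion apply to the point x, -y, -z); pixel columns grow to the right and rows downward; lengths in mm; the calibration is good to about 2 mm. A picture is of the moment at which its call begins: read the wrist's pose just before it. get_calibration takes no time and is no camera call; for the wrist camera it gives the pose at the moment of the call.
- job_done(): hands the job in; it is judged then, once.
The state is a dict: "time": time; "joint_positions": joint angles; "joint_velocities": joint speeds; "tau": joint torques, N m; "tool_pos": TCP position; "orientation": TCP orientation; "force": force on the tool from outside, world axes, zero at the start; "moment": the same for the moment, N m; "opening": finger opening in mm; "grip_force": force on a finger pad.
Only numpy, scipy, OpenCV 4.12 (cv2) and the standard library are available. Lean on these libraries where they do the work, as an engineer would, in place of code of your own. Each camera call takes 0.05 s, during which the arm holds its last target. There are 200 camera calls.

TASK

The vented steel returns box at the back of the bench has been left with its lid up. Pick up the pole with the right-angle hook (not the plain one), put the hook through the ring eye on the lid and swing the lid fully shut, keeping the hook in the ring until it is down and never touching the lid with the gripper or arm. Then unhook, and lay the pole flat on the bench without letting it drop.

Things in the scene. Friction and masses are not known exactly. Their poses are not given: they have to be found in the camera images.
- pole_grip (a point): Middle of the hook pole's wooden handle (130 x 24 x 30 mm high), half-way up, near the centre of mass. The pole (0.16 kg, 345 mm) lies flat; its x axis points along it to the hook, z up. An 8 mm steel rod runs to a corner 180 mm ahead, then turns square into the hook: a level pin 8 mm thick, 42 mm long, along the pole's +y. The butt reaches 162 mm behind. A like pole lacks the hook.
- hook_tip (a point): Centre of the rounded free end of the hook's pin: 180 mm ahead (+x) and 42 mm to the left (+y) of the handle's middle, at the same height. Axes as the pole's.
- ring_eye (a point): Centre of the steel ring eye (36 mm inside, 48 mm outside) standing out from the middle of the lid's free edge, 150 mm from the hinge line. Its y axis is the hole's axis, parallel to the hinge: the pin goes in sideways, along +y. The pin has 14 mm of play all round, so the lid lags that much behind the hook. Turns with the lid: shut, its x points to the hinge, z up.
- lid_hinge (a point): Middle of the hinge line, on the far top rim of the returns box, 143 mm above the bench. y runs along the hinge, x from the box's front to its back, z up. The box is grey steel, 120 mm deep (x), 240 wide (y), 140 high, fixed to the bench, below and in front (-x) of the hinge; the lid is a 124 x 240 x 6 mm plate. A similar box, shut, with a knob and no ring, stands to its right.
- lid (a joint): Lid angle in rad: 0 shut (level), 1.57 upright, at most 1.95 (leaning back). At angle a the ring's centre lies 150 cos(a) mm in front of (-x) and 150 sin(a) mm above the hinge point. The hinge is stiff: the lid stays where it is left and takes about 1 to 2 N at the ring.

How it is judged (in metres and radians):
On the way, in this order (a step that is already met when the one before it is completed fails the run):
1. the hook's pin is through the ring eye while the lid still stands open (y of hook_tip in the frame of ring_eye between 0.004 and 0.05 m and x of hook_tip in the frame of ring_eye between -0.022 and 0.022 m and z of hook_tip in the frame of ring_eye between -0.022 and 0.022 m and value of joint lid above 1.1 rad), for 0.1 s.
2. the lid is shut with the hook still in the ring (y of hook_tip in the frame of ring_eye between 0.004 and 0.05 m and x of hook_tip in the frame of ring_eye between -0.022 and 0.022 m and z of hook_tip in the frame of ring_eye between -0.022 and 0.022 m and value of joint lid below 0.12 rad), for 0.1 s.
At the end, for the whole second after the job is handed in: The lid is shut to within 0.12 rad (7 degrees, 18 mm at the ring), and the hook pole lies flat on the bench (handle's middle below 35 mm, pole level within 10 degrees), still (value of joint lid below 0.12 rad and height (world z) of pole_grip below 0.035 m and angle between pole_grip's own x axis and vertical between 1.4 and 1.74 rad and linear speed of pole below 0.03 m/s); the robot touches nothing.
It fails at once if the gripper or arm presses on the lid (over 1 N) (contact force between any of the fingers, the arm and lid above 1 N).
It fails at once if the pole is let go in the air (handle higher than 60 mm with no finger on it) (height (world z) of pole_grip above 0.06 m and contact force between the fingers and pole below 0.02 N).
It also fails if it takes over 58 s, if anything falls off the work surface, if the arm or the gripper's body presses on something with over 40 N, if the wrist force passes 120 N, or if a joint passes its speed limit or range.

## Working session

There is one attempt and no reset: what is moved stays moved. The work goes in short steps, Python scripts to look and compute and a tool call to move; the robot and the scene stay as the last step left them, time stands still between calls to the robot, and variables do not carry over. Pictures are saved under pics/ and viewed, at most 10 in all, crops included, and the job is handed in when it is done.

Besides the shell and the picture viewer there is one more tool, called after "Request:" as name(argument=value, ...), one argument or row to a line, values as JSON. drive_tool: Moves the arm, as the interface text tells. Shifts and turns lie within -1 to 1; 1 stands for 30 mm of shift or 0.12 rad of turn. Its arguments: {"type":"object","properties":{"series":{"type":"array"},"hand":{"type":"number"},"newtons":{"type":"number"}},"required":["series"]}

```bash
mkdir -p pics; cat > h.py <<'E'
from cell import *
import numpy as np, cv2
def cloud(n):
    c=get_calibration(n); p,d=grab_frame(n)
    K=np.array(c["camera_matrix"]);E=np.array(c["extrinsics"])
    v,u=np.mgrid[:384,:512]
    P=np.stack([(u-K[0,2])/K[0,0]*d,-(v-K[1,2])/K[1,1]*d,-d],-1)@E[:3,:3].T+E[:3,3]
    P[d==0]=np.nan
    return p,P
def save(n,p): cv2.imwrite(n,p[:,:,::-1])
E
python3 - <<'E'
from h import *
for n in("scene","side"):
    p,P=cloud(n); np.savez("/tmp/%s.npz"%n,p=p,P=P); save("pics/%s0.png"%n,p)
    print(n,get_calibration(n)["extrinsics"])
print(state())
E
```

```text
scene [[-1.21904460e-01 -7.84013834e-01  6.08655577e-01  1.36243600e+03]
 [ 9.92531718e-01 -9.90613126e-02  7.11873937e-02  1.18590135e+02]
 [ 4.48231896e-03  6.12788026e-01  7.90234613e-01  1.08573284e+03]
 [ 0.00000000e+00  0.00000000e+00  0.00000000e+00  1.00000000e+00]]
side [[-9.40523276e-01  2.35818775e-01 -2.44551576e-01  3.82175204e+02]
 [-3.39373218e-01 -6.19220768e-01  7.08090008e-01  6.07576866e+02]
 [ 1.55495038e-02  7.48969389e-01  6.62422122e-01  6.73298292e+02]
 [ 0.00000000e+00  0.00000000e+00  0.00000000e+00  1.00000000e+00]]
{'time': 0.1, 'joint_positions': array([ 1.42908312e+00,  3.59321252e-01,  1.11630907e-02, -3.28460758e-04,
       -1.22409912e+00, -2.88126210e-01]), 'joint_velocities': array([ 0.00051205, -0.0021476 ,  0.00070246,  0.00200474, -0.00098016,
        0.00032159]), 'tau': array([-1.36247138e-03, -5.84164488e+01,  2.93751079e+01,  7.01552555e+00,
        1.02153546e-02, -5.36985181e-05]), 'tool_pos': array([281.11490626, 613.21621167, 236.71438945]), 'orientation': array([ 9.76981322e-01, -2.13323554e-01, -1.00576519e-04,  7.39812821e-04]), 'force': array([0.14782105, 0.76794354, 0.24071646]), 'moment': array([ 0.00757154, -0.06153498, -0.01480854]), 'grip_force': 0.0, 'opening': 87.70986405689844}
```

View pics/scene0.png

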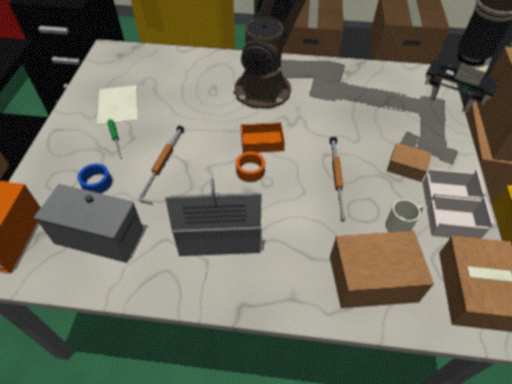

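View pics/side0.png

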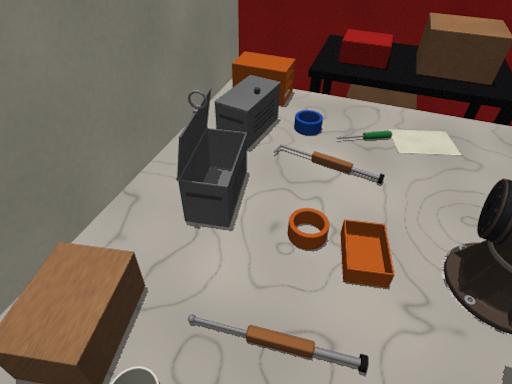

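The scene view shows the hook pole at about (163,155) with its hook near (147,200), the plain pole at (337,170), and the open box at (215,220) with its ring at about (212,185). In the side view the hook is at (280,152), the handle at (332,163), and the ring at (197,99).

```bash
python3 - <<'E'
from h import *
np.set_printoptions(precision=1,suppress=True,linewidth=150)
S=np.load("/tmp/side.npz");C=np.load("/tmp/scene.npz")
for nm,D,(u0,u1,v0,v1) in(("side",S,(270,390,140,190)),("scene",C,(135,190,120,210))):
    p=D["p"][v0:v1,u0:u1].astype(int);P=D["P"][v0:v1,u0:u1]
    w=(p[...,0]-p[...,2]>50)&(P[...,2]>5)
    Q=P[w]; print(nm,"handle",w.sum(),np.nanmean(Q,0),np.nanmin(Q,0),np.nanmax(Q,0))
    T=Q[Q[:,2]>np.percentile(Q[:,2],70)-3]
    c=T.mean(0);_,_,V=np.linalg.svd((T-c)[:,:2]);print("axis",V[0],c, ((T-c)[:,:2]@V[0]).min(),((T-c)[:,:2]@V[0]).max())
    m=(P[...,2]>7)&(P[...,2]<60)
    a=P[m]; d=(a-c)[:,:2]@V[0]; n=(a-c)[:,:2]@np.array([-V[0][1],V[0][0]])
    o=np.argsort(d); print(np.c_[d,n,a[:,2]][o][::max(1,len(o)//40)])
p=S["p"];P=S["P"]
print("ring side"); 
for v in range(88,112,2): print(v,[tuple(P[v,u].round().astype(int)) if P[v,u,2]==P[v,u,2] else None for u in range(186,212,3)])
big=cv2.resize(p[80:230,170:330],None,fx=5,fy=4,interpolation=cv2.INTER_CUBIC);save("pics/side_c.png",big)
# lid & box points
for n,D,uv in(("side",S,[(182,160),(205,110),(195,135),(212,134),(245,134),(239,165),(232,215)]),("scene",C,[(172,200),(258,198),(174,230),(262,228),(215,215),(212,182),(181,252),(260,250)])):
    for u,v in uv: print(n,u,v,np.nanmedian(D["P"][v-1:v+2,u-1:u+2].reshape(-1,3),0))
E
```

```text
side handle 199 [ 437.8 -300.1   29. ] [ 375.8 -320.7   23.4] [ 502.6 -281.8   32.3]
axis [-1.   0.2] [ 437.  -300.7   29.5] -65.64597507896494 61.05704207115156
[[-186.   -34.5   16.1]
 [-179.7  -39.3   13.3]
 [-167.7    2.1   16.8]
 [-140.6   -0.9   16.4]
 [-114.7    5.    18.3]
 [ -89.8    4.4   19.8]
 [ -65.6   -5.9   27.3]
 [ -59.8   -3.8   28.1]
 [ -53.4    5.3   28.9]
 [ -47.9   -7.5   27.1]
 [ -42.1   -9.    14.6]
 [ -36.7    5.1   31.3]
 [ -31.3   -6.1   24.8]
 [ -25.6    3.2   28.9]
 [ -20.    -6.5   17.7]
 [ -14.3    8.1   30.1]
 [  -8.7   -6.8   30. ]
 [  -3.1   -6.9   16.6]
 [   2.3   -8.3    7.9]
 [   6.8    5.4   28.2]
 [  12.5   -7.8   23.4]
 [  17.8   -9.1   14.6]
 [  23.2   14.1   28.9]
 [  28.7   -2.3   30. ]
 [  34.2   -7.8   28.1]
 [  39.3   -8.1   18.6]
 [  44.4   -8.2    9. ]
 [  49.8   11.    29.6]
 [  54.8   -8.2   21.1]
 [  60.1   -5.5   21.4]
 [  66.2   -2.5   18. ]
 [  77.2    1.3   19.9]
 [  88.4   -0.3   13.9]
 [  99.6    0.3   18.1]
 [ 110.7   -1.1   12. ]
 [ 122.3    4.4   20.8]
 [ 134.    -4.4   20.3]
 [ 144.4    0.    21.6]
 [ 151.1   -5.    24.1]
 [
[... 6389 characters left out ...]
(762), np.int64(-81), np.int64(246)), (np.int64(770), np.int64(-113), np.int64(228)), (np.int64(779), np.int64(-147), np.int64(209)), (np.int64(946), np.int64(-488), np.int64(1))]
side 182 160 [749.3  53.3 188.1]
side 205 110 [ 773.4 -124.7  221.6]
side 195 135 [764.7 -43.6 193.9]
side 212 134 [ 779.  -165.   121.6]
side 245 134 [ 678.8 -176.2  138.4]
side 239 165 [658.7 -77.5 104.4]
side 232 215 [644.3  16.    8.6]
scene 172 200 [ 778.7 -149.2  255. ]
scene 258 198 [743.3  62.3 252.1]
scene 174 230 [ 798.9 -155.8  146.2]
scene 262 228 [669.   70.6  -1.7]
scene 215 215 [771.7 -45.7 197.4]
scene 212 182 [752.8 -50.9 310.6]
scene 181 252 [ 796.6 -152.5   23. ]
scene 260 250 [748.5  73.1  -0. ]
```

View pics/side_c.png

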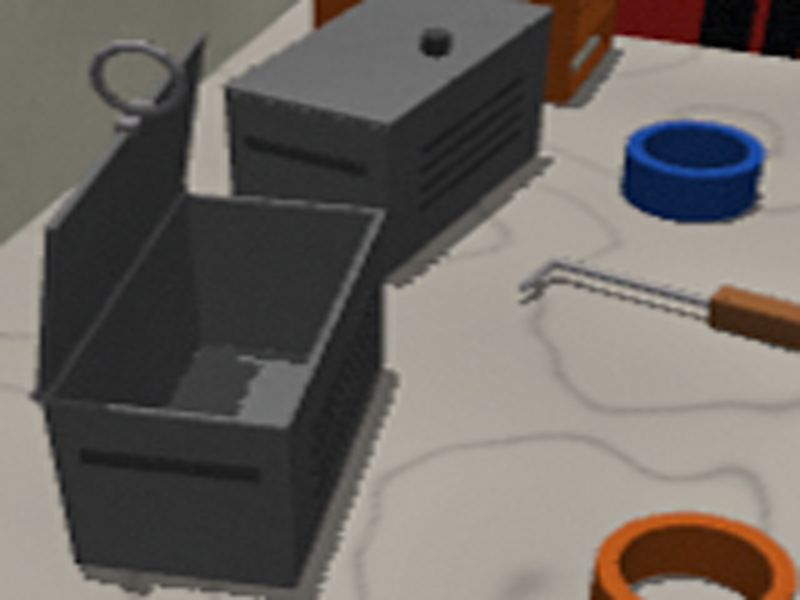

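```bash
python3 - <<'E'
from h import *
np.set_printoptions(precision=3,suppress=True,linewidth=150)
S=np.load("/tmp/side.npz");C=np.load("/tmp/scene.npz")
A=[]
for D,(u0,u1,v0,v1) in((S,(270,390,140,190)),(C,(135,190,120,210))):
    P=D["P"][v0:v1,u0:u1].reshape(-1,3)
    m=(P[:,2]>9)&(P[:,2]<40)&(abs(P[:,0]-441)<185)
    Q=P[m][:,:2]; a=np.array([.98,-.2]);a/=np.hypot(*a);n=np.array([-a[1],a[0]])
    d=(Q-[441,-302])@a; t=(Q-[441,-302])@n; k=(abs(t)<16)
    f=np.polyfit(d[k],t[k],1); print("yaw",np.arctan2(a[1],a[0])+np.arctan(f[0]),"offset at mid",f[1],"d range",d.min(),d.max(), "n range at tip",t[d>165].max() if (d>165).any() else None)
# lid front plane from side cam
P=S["P"][95:205,176:212].reshape(-1,3)
m=(P[:,2]>155)&(P[:,2]<258)&(abs(P[:,0]-760)<40)&(P[:,1]>-165)&(P[:,1]<75)
Q=P[m]
for _ in range(3):
    c=Q.mean(0);n=np.linalg.svd(Q-c)[2][2];r=(Q-c)@n;Q=Q[abs(r)<3]
n*=np.sign(n[0]);print("lid n",n,"c",c,len(Q),"yaw",np.arctan2(n[1],n[0]),"lean fwd",np.arcsin(n[2]))
R=S["P"][86:110,186:210].reshape(-1,3)
R=R[(abs(R[:,1]+49)<9)&(R[:,2]>265)&(R[:,2]<320)]
print("ring",len(R),R.min(0),R.max(0),(R.min(0)+R.max(0))/2,np.linalg.svd(R-R.mean(0))[2][2])
# scene: back face lid and ring
P=C["P"][190:250,165:265].reshape(-1,3);m=(P[:,2]>150)&(P[:,2]<255)&(abs(P[:,0]-770)<50);Q=P[m]
for _ in range(3):
    c=Q.mean(0);n=np.linalg.svd(Q-c)[2][2];r=(Q-c)@n;Q=Q[abs(r)<3]
n*=np.sign(n[0]);print("lid back",n,c,len(Q),"yaw",np.arctan2(n[1],n[0]),Q.min(0),Q.max(0))
R=C["P"][172:196,202:222].reshape(-1,3);R=R[(R[:,2]>262)&(R[:,2]<325)&(R[:,0]>700)];print("ring scene",len(R),R.min(0),R.max(0))
E
```

```text
yaw -0.18312748756847613 offset at mid 2.581225692198105 d range -163.95491068874094 180.25432430929982 n range at tip 45.78853703983154
yaw -0.17998105042157914 offset at mid 1.3627588798249906 d range -163.26573369189248 184.40842781065075 n range at tip 42.7312457664143
lid n [0.972 0.163 0.168] c [759.3   -26.139 206.928] 871 yaw 0.1659687831456194 lean fwd 0.16918999002666893
ring 147 [728.159 -56.771 268.613] [773.666 -41.222 314.975] [750.912 -48.997 291.794] [ 0.17  -0.985 -0.031]
lid back [0.971 0.167 0.171] [770.671 -47.387 204.885] 2537 yaw 0.16993160767960988 [ 741.526 -166.86   150.074] [800.973  71.351 254.996]
ring scene 81 [733.448 -63.571 263.041] [778.825 -29.345 315.256]
```

Request:
drive_tool(
  series=[
    {"tx": 0.4,"ty": -1,"az": 0.3},
    {"tx": 0.4,"ty": -1,"az": 0.3},
    {"tx": 0.4,"ty": -1,"az": 0.3},
    {"tx": 0.4,"ty": -1,"az": 0.3},
    {"tx": 0.4,"ty": -1,"az": 0.3},
    {"tx": 0.4,"ty": -1,"az": 0.3},
    {"tx": 0.4,"ty": -1},
    {"tx": 0.4,"ty": -1},
    {"tx": 0.4,"ty": -1},
    {"tx": 0.4,"ty": -1},
    {"tx": 0.4,"ty": -1},
    {"tx": 0.4,"ty": -1},
  ],
  hand=1,
)

```text
invalid input at $.series[0]: expected keys tx, ty, tz, ax, ay, az
```

Request:
drive_tool(
  series=[
    {"tx": 0.5,"ty": -1,"tz": 0,"ax": 0,"ay": 0,"az": 0.2},
    {"tx": 0.5,"ty": -1,"tz": 0,"ax": 0,"ay": 0,"az": 0.2},
    {"tx": 0.5,"ty": -1,"tz": 0,"ax": 0,"ay": 0,"az": 0.2},
    {"tx": 0.5,"ty": -1,"tz": 0,"ax": 0,"ay": 0,"az": 0.2},
    {"tx": 0.5,"ty": -1,"tz": 0,"ax": 0,"ay": 0,"az": 0.2},
    {"tx": 0.5,"ty": -1,"tz": 0,"ax": 0,"ay": 0,"az": 0.2},
    {"tx": 0.5,"ty": -1,"tz": 0,"ax": 0,"ay": 0,"az": 0.2},
    {"tx": 0.5,"ty": -1,"tz": 0,"ax": 0,"ay": 0,"az": 0.2},
    {"tx": 0.5,"ty": -1,"tz": 0,"ax": 0,"ay": 0,"az": 0.2},
    {"tx": 0.5,"ty": -1,"tz": 0,"ax": 0,"ay": 0,"az": 0.2},
    {"tx": 0.3,"ty": -1,"tz": 0,"ax": 0,"ay": 0,"az": 0},
    {"tx": 0,"ty": -1,"tz": 0,"ax": 0,"ay": 0,"az": 0},
  ],
  hand=1,
)

```text
time: 1.6
tool_pos: [440.5, 252.3, 237.1]
orientation: [0.995, -0.095, -0.0, 0.0]
force: [-0.1, -1.1, 0.3]
opening: 87.6
grip_force: 0.0
```

Request:
drive_tool(
  series=[
    {"tx": 0,"ty": -1,"tz": 0,"ax": 0,"ay": 0,"az": 0},
    {"tx": 0,"ty": -1,"tz": 0,"ax": 0,"ay": 0,"az": 0},
    {"tx": 0,"ty": -1,"tz": 0,"ax": 0,"ay": 0,"az": 0},
    {"tx": 0,"ty": -1,"tz": 0,"ax": 0,"ay": 0,"az": 0},
    {"tx": 0,"ty": -1,"tz": 0,"ax": 0,"ay": 0,"az": 0},
    {"tx": 0,"ty": -1,"tz": 0,"ax": 0,"ay": 0,"az": 0},
    {"tx": 0,"ty": -1,"tz": 0,"ax": 0,"ay": 0,"az": 0},
    {"tx": 0,"ty": -1,"tz": 0,"ax": 0,"ay": 0,"az": 0},
    {"tx": 0,"ty": -1,"tz": 0,"ax": 0,"ay": 0,"az": 0},
    {"tx": 0,"ty": -1,"tz": 0,"ax": 0,"ay": 0,"az": 0},
    {"tx": 0,"ty": -1,"tz": 0,"ax": 0,"ay": 0,"az": 0},
    {"tx": 0,"ty": -1,"tz": 0,"ax": 0,"ay": 0,"az": 0},
  ],
)

```text
time: 3.1
tool_pos: [439.9, -107.4, 237.4]
orientation: [0.995, -0.095, -0.0, -0.0]
force: [-0.6, -0.1, -0.7]
opening: 87.3
grip_force: 0.0
```

Request:
drive_tool(
  series=[
    {"tx": 0,"ty": -1,"tz": 0,"ax": 0,"ay": 0,"az": 0},
    {"tx": 0,"ty": -1,"tz": -0.5,"ax": 0,"ay": 0,"az": 0},
    {"tx": 0,"ty": -1,"tz": -0.5,"ax": 0,"ay": 0,"az": 0},
    {"tx": 0,"ty": -1,"tz": -0.5,"ax": 0,"ay": 0,"az": 0},
    {"tx": 0,"ty": -1,"tz": -0.5,"ax": 0,"ay": 0,"az": 0},
    {"tx": 0,"ty": -1,"tz": -0.5,"ax": 0,"ay": 0,"az": 0},
    {"tx": 0,"ty": -0.45,"tz": -1,"ax": 0,"ay": 0,"az": 0.08},
    {"tx": 0,"ty": 0,"tz": -1,"ax": 0,"ay": 0,"az": 0},
    {"tx": 0,"ty": 0,"tz": -0.7,"ax": 0,"ay": 0,"az": 0},
    {"tx": 0,"ty": 0,"tz": 0,"ax": 0,"ay": 0,"az": 0},
    {"tx": 0,"ty": 0,"tz": 0,"ax": 0,"ay": 0,"az": 0},
  ],
)

```text
time: 4.47
tool_pos: [440.7, -300.0, 82.3]
orientation: [0.996, -0.09, 0.0, 0.0]
force: [0.8, -0.8, 0.4]
opening: 87.8
grip_force: 0.0
```

```bash
python3 - <<'E'
from h import *
np.set_printoptions(precision=3,suppress=True)
p,P=cloud("wrist"); save("pics/w1.png",p); print(state()["tool_pos"],state()["orientation"])
q=p.astype(int); w=(q[...,0]-q[...,2]>50)&(P[...,2]>20)&(P[...,2]<40)
Q=P[w];c=Q.mean(0);V=np.linalg.svd((Q-c)[:,:2])[2][0];d=(Q-c)[:,:2]@V;print(w.sum(),c,V,d.min(),d.max(),np.arctan(V[1]/V[0]))
E
```

```text
[ 440.956 -300.104   82.564] [ 0.996 -0.09   0.001  0.   ]
3556 [ 464.037 -308.765   29.981] [-0.981  0.196] -38.81421429685381 88.67555042061583 -0.19724680008451725
```

View pics/w1.png

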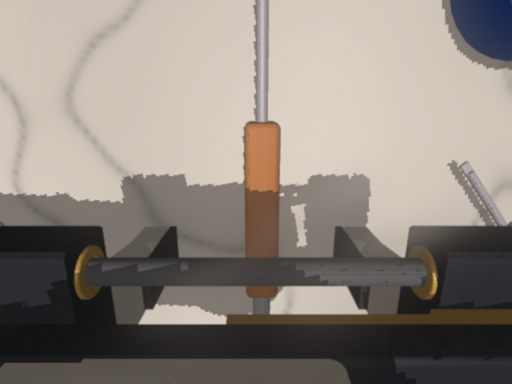

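The handle is between the fingers at about pixel (262,205), lined up with the gripper and within about 3 mm.

Request:
drive_tool(
  series=[
    {"tx": 0,"ty": -0.08,"tz": -0.8,"ax": 0,"ay": 0,"az": -0.04},
    {"tx": 0,"ty": 0,"tz": -0.8,"ax": 0,"ay": 0,"az": 0},
    {"tx": 0,"ty": 0,"tz": -0.45,"ax": 0,"ay": 0,"az": 0},
    {"tx": 0,"ty": 0,"tz": -0.2,"ax": 0,"ay": 0,"az": 0},
    {"tx": 0,"ty": 0,"tz": 0,"ax": 0,"ay": 0,"az": 0},
  ],
)

```text
time: 5.15
tool_pos: [440.5, -302.4, 14.4]
orientation: [0.996, -0.092, 0.0, 0.0]
force: [-0.1, 0.9, 0.1]
opening: 87.4
grip_force: 0.0
```

Request:
drive_tool(
  series=[
    {"tx": 0,"ty": 0,"tz": 0,"ax": 0,"ay": 0,"az": 0},
    {"tx": 0,"ty": 0,"tz": 0,"ax": 0,"ay": 0,"az": 0},
    {"tx": 0,"ty": 0,"tz": 0,"ax": 0,"ay": 0,"az": 0},
    {"tx": 0,"ty": 0,"tz": 0,"ax": 0,"ay": 0,"az": 0},
    {"tx": 0,"ty": 0,"tz": 0,"ax": 0,"ay": 0,"az": 0},
    {"tx": 0,"ty": 0,"tz": 0,"ax": 0,"ay": 0,"az": 0},
    {"tx": 0,"ty": 0,"tz": 0,"ax": 0,"ay": 0,"az": 0},
    {"tx": 0,"ty": 0,"tz": 0,"ax": 0,"ay": 0,"az": 0},
  ],
  hand=0,
  newtons=60,
)

```text
time: 6.15
tool_pos: [440.2, -302.4, 14.0]
orientation: [0.996, -0.092, -0.0, 0.0]
force: [0.1, -1.1, 0.1]
opening: 23.9
grip_force: 60.0
```

Request:
drive_tool(
  series=[
    {"tx": 0,"ty": 0,"tz": 0.4,"ax": 0,"ay": 0,"az": 0},
    {"tx": 0,"ty": 0,"tz": 0.8,"ax": 0,"ay": 0,"az": 0},
    {"tx": 0,"ty": 0,"tz": 1,"ax": 0,"ay": 0,"az": 0},
    {"tx": 0,"ty": 0,"tz": 1,"ax": 0,"ay": 0,"az": 0.3},
    {"tx": 0,"ty": 0,"tz": 1,"ax": 0,"ay": 0,"az": 0.4},
    {"tx": 0,"ty": 0,"tz": 1,"ax": 0,"ay": 0,"az": 0.4},
    {"tx": 0,"ty": 0,"tz": 1,"ax": 0,"ay": 0,"az": 0.4},
    {"tx": 0,"ty": 0,"tz": 1,"ax": 0,"ay": 0,"az": 0.4},
    {"tx": 0,"ty": 0,"tz": 1,"ax": 0,"ay": 0,"az": 0.4},
    {"tx": 0,"ty": 0,"tz": 0.6,"ax": 0,"ay": 0,"az": 0.4},
    {"tx": 0,"ty": 0,"tz": 0.4,"ax": 0,"ay": 0,"az": 0.24},
  ],
)

```text
time: 7.52
tool_pos: [440.1, -302.2, 291.6]
orientation: [0.996, 0.084, 0.001, 0.0]
force: [-0.2, 0.6, -1.2]
opening: 23.6
grip_force: 60.0
```

Request:
drive_tool(
  series=[
    {"tx": 0.3,"ty": 0.3,"tz": 0,"ax": 0,"ay": 0,"az": 0},
    {"tx": 0.6,"ty": 0.6,"tz": 0,"ax": 0,"ay": 0,"az": 0},
    {"tx": 0.8,"ty": 0.8,"tz": 0,"ax": 0,"ay": 0,"az": 0},
    {"tx": 0.8,"ty": 0.8,"tz": 0,"ax": 0,"ay": 0,"az": 0},
    {"tx": 0.8,"ty": 0.8,"tz": 0,"ax": 0,"ay": 0,"az": 0},
    {"tx": 0.6,"ty": 0.7,"tz": 0,"ax": 0,"ay": 0,"az": 0},
    {"tx": 0.5,"ty": 0.6,"tz": 0,"ax": 0,"ay": 0,"az": 0},
    {"tx": 0.4,"ty": 0.4,"tz": 0,"ax": 0,"ay": 0,"az": 0},
    {"tx": 0,"ty": 0,"tz": 0,"ax": 0,"ay": 0,"az": 0},
    {"tx": 0,"ty": 0,"tz": 0,"ax": 0,"ay": 0,"az": 0},
  ],
)

```text
time: 8.78
tool_pos: [584.0, -152.6, 289.9]
orientation: [0.996, 0.084, -0.0, 0.0]
force: [-0.5, 0.2, -2.2]
opening: 23.7
grip_force: 60.0
```

```bash
python3 - <<'E'
from h import *
np.set_printoptions(precision=3,suppress=True)
p,P=cloud("side"); s=state();print(s["tool_pos"],s["orientation"],s["grip_force"])
np.savez("/tmp/side2.npz",p=p,P=P)
save("pics/s2.png",np.hstack([cv2.resize(p[60:160,150:350],None,fx=4,fy=4,interpolation=cv2.INTER_CUBIC)]))
E
```

```text
[ 583.899 -152.732  290.082] [ 0.997  0.084 -0.     0.   ] 59.984559416770935
```

View pics/s2.png

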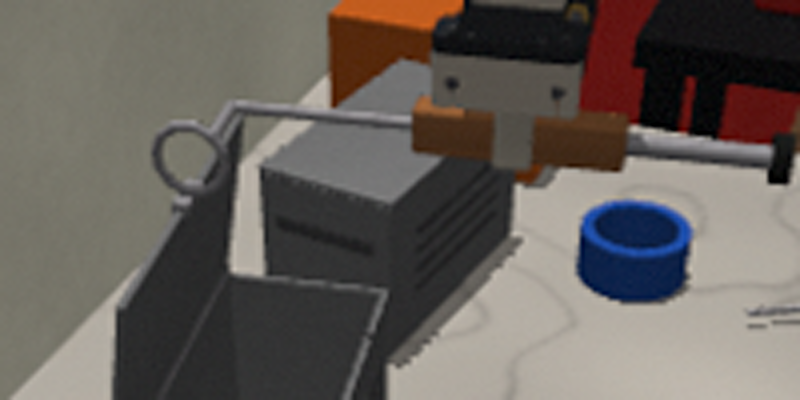

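The pole is level in the gripper. The hook corner is at zoom (238,103), and the pin runs toward the ring, whose centre is at (190,157). I'll measure the pin against the ring.

```bash
python3 - <<'E'
from h import *
np.set_printoptions(precision=1,suppress=True)
P=np.load("/tmp/side2.npz")["P"][75:115,180:260].reshape(-1,3)
X=np.array([.986,.168,0]);Y=np.array([-.168,.986,0]);r=np.array([751,-49,291])
D=P-r; x=D@X;y=D@Y;z=D[:,2]
m=(abs(x)<30)&(abs(z)<30)&(abs(y)<12); print("ring",m.sum(),x[m].min(),x[m].max(),y[m].mean(),z[m].min(),z[m].max())
m=(abs(x)<30)&(abs(z)<30)&(y<-18)&(y>-85);o=np.argsort(y[m]);print(np.c_[x,y,z][m][o])
m=(x<-15)&(x>-130)&(abs(z)<30)&(y<-40)&(y>-100);o=np.argsort(x[m]);print(np.c_[x,y,z][m][o][::4])
E
```

```text
ring 161 -22.987967012877988 22.904101424453508 0.28138803945114954 -28.619948014756744 24.23881022601853
[[  2.1 -83.  -26.1]
 [  2.3 -82.8 -28.8]
 [  6.9 -81.2 -25.7]
 [  4.1 -80.9 -25.3]
 [  3.4 -77.9 -26.5]
 [-17.6 -75.2   3.6]
 [-22.7 -75.2   4.1]
 [ -7.6 -74.5   3. ]
 [-20.4 -74.4   4.2]
 [-25.8 -73.    2.8]
 [-15.2 -73.   -3.5]
 [-17.8 -72.9  -3.2]
 [-10.5 -72.7   1.4]
 [-10.7 -72.7   4.1]
 [-28.3 -72.6   0.6]
 [ -3.  -72.4   3.4]
 [-15.6 -72.3  -0.5]
 [-13.4 -72.3   4.5]
 [-23.3 -72.    0.4]
 [ -8.1 -72.    1.5]
 [-18.4 -72.    2.5]
 [-23.2 -72.   -2.2]
 [-20.8 -71.9   0.2]
 [-23.6 -71.8   3.1]
 [ -8.  -71.7  -1. ]
 [-13.2 -71.5  -0.4]
 [-21.1 -71.5   3. ]
 [-16.  -71.4   2.5]
 [-28.8 -71.4   3.8]
 [-16.2 -71.4   5.2]
 [-10.8 -71.3  -0.5]
 [-13.5 -71.2   2.4]
 [-26.2 -71.    1.1]
 [-21.  -70.9  -2. ]
 [-18.6 -70.8   0.5]
 [ -6.2 -70.7   4.5]
 [-29.  -69.8  -0.6]
 [ -6.5 -68.9   2.8]
 [-27.2 -67.    0.5]
 [ -7.2 -66.1   1.5]
 [ -2.5 -65.6   3.9]
 [ -5.4 -64.3   4.8]
 [  7.1 -64.  -25.6]
 [ -5.8 -62.7   2.9]
 [ -8.2 -62.6   0.6]
 [ -3.8 -60.9   3.6]
 [  5.6 -58.8 -25.6]
 [  2.9
[... 1355 characters left out ...]
.1]
 [ -98.2  -75.3    3.7]
 [ -95.7  -75.4    3.3]
 [ -91.8  -69.9    2.9]
 [ -89.3  -70.1   -0. ]
 [ -86.3  -72.5    1.2]
 [ -82.   -69.3   -0.4]
 [ -78.9  -71.8    0.8]
 [ -76.2  -72.8    2.6]
 [ -73.9  -71.8    0.3]
 [ -71.3  -72.7    4.8]
 [ -68.8  -71.8   -2.9]
 [ -66.5  -71.2   -0.2]
 [ -61.4  -71.5   -0.8]
 [ -59.1  -70.5   -0.6]
 [ -55.9  -73.5    0.3]
 [ -51.7  -70.2    1.4]
 [ -48.4  -72.7   -2.7]
 [ -46.2  -71.8    0.1]
 [ -44.1  -70.3    0.6]
 [ -41.9  -69.5    3.4]
 [ -38.4  -73.6    3.8]
 [ -35.9  -73.2    3.7]
 [ -31.7  -69.2   -0.1]
 [ -28.8  -71.4    3.8]
 [ -25.8  -73.     2.8]
 [ -22.7  -75.2    4.1]
 [ -20.4  -74.4    4.2]
 [ -17.6  -75.2    3.6]
 [ -15.2  -73.    -3.5]]
```

Request:
drive_tool(
  series=[
    {"tx": 0.03,"ty": 0.2,"tz": 0,"ax": 0,"ay": 0,"az": 0},
    {"tx": -0.06,"ty": 0.36,"tz": 0,"ax": 0,"ay": 0,"az": 0},
    {"tx": -0.06,"ty": 0.36,"tz": 0,"ax": 0,"ay": 0,"az": 0},
    {"tx": -0.06,"ty": 0.36,"tz": 0,"ax": 0,"ay": 0,"az": 0},
    {"tx": -0.06,"ty": 0.36,"tz": 0,"ax": 0,"ay": 0,"az": 0},
    {"tx": 0,"ty": 0,"tz": 0,"ax": 0,"ay": 0,"az": 0},
    {"tx": 0,"ty": 0,"tz": 0,"ax": 0,"ay": 0,"az": 0},
    {"tx": 0,"ty": 0,"tz": 0,"ax": 0,"ay": 0,"az": 0},
  ],
)

```text
time: 9.82
tool_pos: [578.0, -103.4, 290.0]
orientation: [0.996, 0.084, -0.0, 0.0]
force: [-0.4, -0.7, -1.9]
opening: 23.6
grip_force: 60.0
```

```bash
python3 - <<'E'
from h import *
p,P=cloud("side"); s=state();print(s["tool_pos"],s["force"])
save("pics/s3.png",cv2.resize(p[70:130,170:250],None,fx=7,fy=7,interpolation=cv2.INTER_CUBIC))
E
```

```text
[ 577.99431614 -103.41036268  289.96030866] [ 0.69949142  0.36575777 -1.4271019 ]
```

View pics/s3.png

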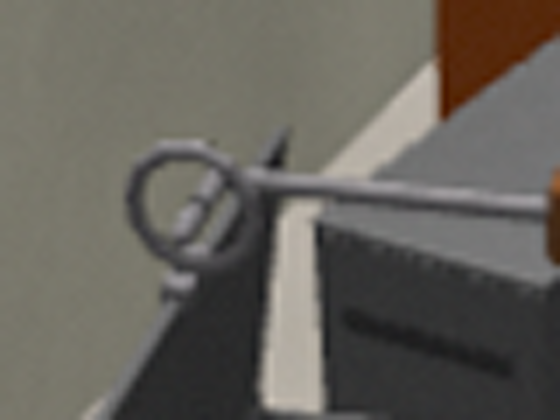

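The pin is now through the ring, visible inside it at about (200,205). Next I'll work out the rows for the swing.

```bash
python3 - <<'E'
import numpy as np
b=np.linspace(1.40,-0.11,25);x=-150*np.cos(b);z=150*np.sin(b)
cx=np.round(np.cumsum(np.diff(x))*.986/30,2);cy=np.round(np.cumsum(np.diff(x))*.168/30,2);cz=np.round(np.cumsum(np.diff(z))/30,2)
for r in np.c_[np.diff(cx,prepend=0),np.diff(cy,prepend=0),np.diff(cz,prepend=0)].round(2):print(*r)
E
```

```text
-0.3 -0.05 -0.06
-0.3 -0.05 -0.09
-0.3 -0.05 -0.1
-0.28 -0.05 -0.12
-0.28 -0.05 -0.13
-0.27 -0.05 -0.16
-0.26 -0.04 -0.17
-0.25 -0.04 -0.19
-0.24 -0.04 -0.2
-0.22 -0.04 -0.22
-0.21 -0.04 -0.24
-0.19 -0.03 -0.24
-0.18 -0.03 -0.26
-0.16 -0.03 -0.27
-0.15 -0.02 -0.27
-0.13 -0.02 -0.29
-0.11 -0.02 -0.3
-0.09 -0.02 -0.3
-0.07 -0.01 -0.3
-0.05 -0.01 -0.31
-0.04 0.0 -0.31
-0.01 -0.01 -0.32
0.0 0.0 -0.31
0.03 0.01 -0.32
```

Request:
drive_tool(
  series=[
    {"tx": -0.3,"ty": -0.05,"tz": -0.06,"ax": 0,"ay": 0,"az": 0},
    {"tx": -0.3,"ty": -0.05,"tz": -0.09,"ax": 0,"ay": 0,"az": 0},
    {"tx": -0.3,"ty": -0.05,"tz": -0.1,"ax": 0,"ay": 0,"az": 0},
    {"tx": -0.28,"ty": -0.05,"tz": -0.12,"ax": 0,"ay": 0,"az": 0},
    {"tx": -0.28,"ty": -0.05,"tz": -0.13,"ax": 0,"ay": 0,"az": 0},
    {"tx": -0.27,"ty": -0.05,"tz": -0.16,"ax": 0,"ay": 0,"az": 0},
    {"tx": -0.26,"ty": -0.04,"tz": -0.17,"ax": 0,"ay": 0,"az": 0},
    {"tx": -0.25,"ty": -0.04,"tz": -0.19,"ax": 0,"ay": 0,"az": 0},
    {"tx": -0.24,"ty": -0.04,"tz": -0.2,"ax": 0,"ay": 0,"az": 0},
    {"tx": -0.22,"ty": -0.04,"tz": -0.22,"ax": 0,"ay": 0,"az": 0},
    {"tx": -0.21,"ty": -0.04,"tz": -0.24,"ax": 0,"ay": 0,"az": 0},
    {"tx": -0.19,"ty": -0.03,"tz": -0.24,"ax": 0,"ay": 0,"az": 0},
  ],
)

```text
time: 11.38
tool_pos: [484.6, -119.1, 232.0]
orientation: [0.996, 0.084, 0.0, -0.0]
force: [0.5, 0.6, -1.5]
opening: 23.8
grip_force: 60.0
```

```bash
python3 - <<'E'
from h import *
p,P=cloud("side"); s=state();print(s["tool_pos"],s["orientation"],s["force"])
save("pics/s4.png",cv2.resize(p[70:220,150:350],None,fx=4,fy=4,interpolation=cv2.INTER_CUBIC))
E
```

```text
[ 483.37637266 -119.12231701  231.00294763] [ 9.96500022e-01  8.35875552e-02 -8.83014801e-04 -2.15972679e-04] [-1.32189042  0.04273791 -3.46715198]
```

View pics/s4.png

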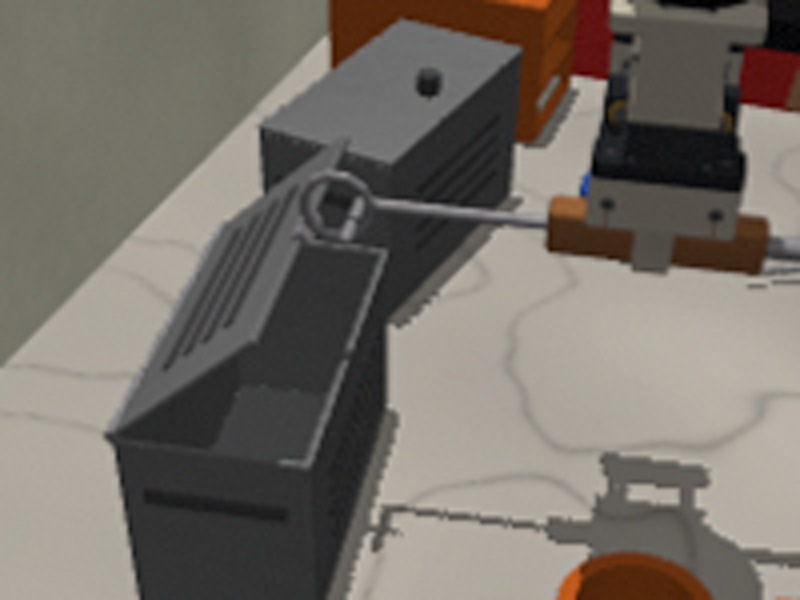

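The lid is about half shut, the pin is still in the ring at about (350,210), and the pole is level. Continuing.

Request:
drive_tool(
  series=[
    {"tx": -0.18,"ty": -0.03,"tz": -0.26,"ax": 0,"ay": 0,"az": 0},
    {"tx": -0.16,"ty": -0.03,"tz": -0.27,"ax": 0,"ay": 0,"az": 0},
    {"tx": -0.15,"ty": -0.02,"tz": -0.27,"ax": 0,"ay": 0,"az": 0},
    {"tx": -0.13,"ty": -0.02,"tz": -0.29,"ax": 0,"ay": 0,"az": 0},
    {"tx": -0.11,"ty": -0.02,"tz": -0.3,"ax": 0,"ay": 0,"az": 0},
    {"tx": -0.09,"ty": -0.02,"tz": -0.3,"ax": 0,"ay": 0,"az": 0},
    {"tx": -0.07,"ty": -0.01,"tz": -0.3,"ax": 0,"ay": 0,"az": 0},
    {"tx": -0.05,"ty": -0.01,"tz": -0.31,"ax": 0,"ay": 0,"az": 0},
    {"tx": -0.04,"ty": 0,"tz": -0.31,"ax": 0,"ay": 0,"az": 0},
    {"tx": -0.01,"ty": -0.01,"tz": -0.32,"ax": 0,"ay": 0,"az": 0},
    {"tx": 0,"ty": 0,"tz": -0.31,"ax": 0,"ay": 0,"az": 0},
    {"tx": 0.03,"ty": 0.01,"tz": -0.32,"ax": 0,"ay": 0,"az": 0},
  ],
)

```text
time: 12.92
tool_pos: [456.2, -123.8, 125.1]
orientation: [0.996, 0.084, 0.0, 0.0]
force: [-2.0, -0.2, 2.6]
opening: 23.8
grip_force: 60.0
```

Request:
drive_tool(
  series=[
    {"tx": 0,"ty": 0,"tz": 0,"ax": 0,"ay": 0,"az": 0},
    {"tx": 0,"ty": 0,"tz": 0,"ax": 0,"ay": 0,"az": 0},
  ],
)

```text
time: 13.18
tool_pos: [456.4, -123.8, 125.9]
orientation: [0.996, 0.084, 0.0, 0.0]
force: [1.6, -0.2, -0.1]
opening: 23.6
grip_force: 60.0
```

```bash
python3 - <<'E'
from h import *
np.set_printoptions(precision=2,suppress=True)
p,P=cloud("side"); s=state();print(s["tool_pos"],s["orientation"],s["force"])
save("pics/s5.png",cv2.resize(p[90:240,150:350],None,fx=4,fy=4,interpolation=cv2.INTER_CUBIC))
X=np.array([.986,.168,0]);Y=np.array([-.168,.986,0]);D=P.reshape(-1,3)-[751,-49,143];x=D@X-25.5;y=D@Y;z=D[:,2]
m=(x>-115)&(x<-5)&(abs(y)<110)&(abs(z)<40)
A=np.c_[x[m],np.ones(m.sum())];k=np.ones(len(A),bool)
for _ in range(4): f=np.linalg.lstsq(A[k],z[m][k],rcond=None)[0];k=abs(A@f-z[m])<3
print("lid angle",-np.arctan(f[0]),f,k.sum(),m.sum())
m=(abs(y)<6)&(x<-124)&(x>-185)&(abs(z)<35);print("ring",m.sum(),x[m].min(),x[m].max(),z[m].min(),z[m].max())
E
```

```text
[ 456.34 -123.76  125.87] [ 1.    0.08  0.   -0.  ] [ 0.45  0.27 -0.35]
lid angle -0.0004781064029917298 [0.   3.47] 2130 2142
ring 112 -172.26735065554132 -124.84663957714537 -19.65480250255041 25.24651002997973
```

View pics/s5.png

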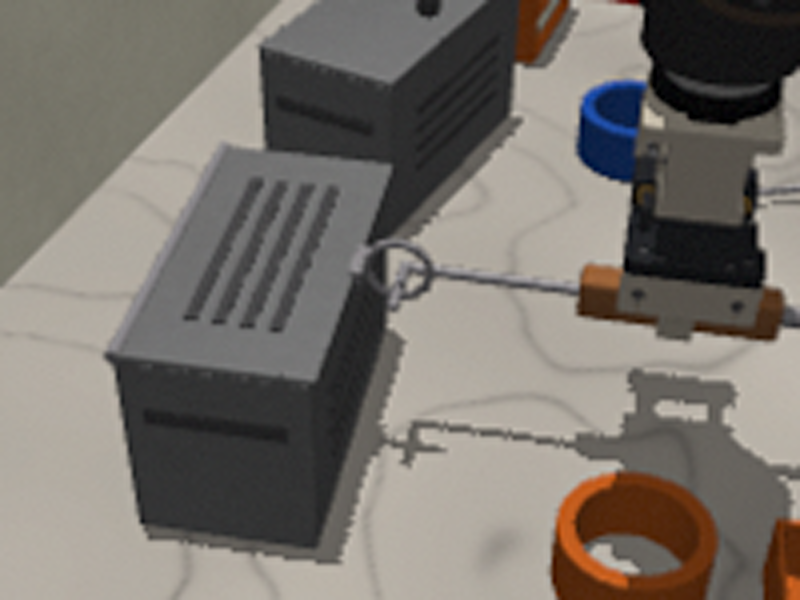

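Request:
drive_tool(
  series=[
    {"tx": 0,"ty": 0,"tz": 0.2,"ax": 0,"ay": 0,"az": 0},
    {"tx": 0,"ty": 0,"tz": 0.2,"ax": 0,"ay": 0,"az": 0},
    {"tx": 0.05,"ty": -0.3,"tz": 0,"ax": 0,"ay": 0,"az": 0},
    {"tx": 0.07,"ty": -0.4,"tz": 0,"ax": 0,"ay": 0,"az": 0},
    {"tx": 0.07,"ty": -0.4,"tz": 0,"ax": 0,"ay": 0,"az": 0},
    {"tx": 0.07,"ty": -0.4,"tz": 0,"ax": 0,"ay": 0,"az": 0},
    {"tx": 0.07,"ty": -0.4,"tz": 0,"ax": 0,"ay": 0,"az": 0},
    {"tx": 0,"ty": -0.3,"tz": 0,"ax": 0,"ay": 0,"az": 0},
    {"tx": -0.4,"ty": -0.2,"tz": 0,"ax": 0,"ay": 0,"az": 0},
    {"tx": -0.6,"ty": -0.2,"tz": 0,"ax": 0,"ay": 0,"az": 0},
    {"tx": 0,"ty": 0,"tz": 0,"ax": 0,"ay": 0,"az": 0},
  ],
)

```text
time: 14.6
tool_pos: [433.9, -202.0, 137.7]
orientation: [0.997, 0.083, -0.0, -0.0]
force: [0.6, -0.2, -2.2]
opening: 23.5
grip_force: 60.0
```

Request:
drive_tool(
  series=[
    {"tx": 0,"ty": -0.3,"tz": 0,"ax": 0,"ay": 0,"az": -0.3},
    {"tx": 0,"ty": -0.4,"tz": 0,"ax": 0,"ay": 0,"az": -0.4},
    {"tx": 0,"ty": -0.5,"tz": 0,"ax": 0,"ay": 0,"az": -0.4},
    {"tx": 0,"ty": -0.5,"tz": 0,"ax": 0,"ay": 0,"az": -0.4},
    {"tx": 0,"ty": -0.5,"tz": 0,"ax": 0,"ay": 0,"az": -0.4},
    {"tx": 0,"ty": -0.4,"tz": 0,"ax": 0,"ay": 0,"az": -0.4},
    {"tx": 0,"ty": -0.35,"tz": 0,"ax": 0,"ay": 0,"az": -0.3},
    {"tx": 0,"ty": 0,"tz": 0,"ax": 0,"ay": 0,"az": -0.3},
    {"tx": 0,"ty": 0,"tz": 0,"ax": 0,"ay": 0,"az": 0},
  ],
)

```text
time: 15.72
tool_pos: [436.0, -290.2, 137.6]
orientation: [0.996, -0.09, -0.0, -0.0]
force: [0.6, 0.3, -1.2]
opening: 23.6
grip_force: 60.0
```

```bash
python3 - <<'E'
from h import *
p,P=cloud("side"); s=state();print(s["tool_pos"],s["orientation"],s["force"])
save("pics/s6.png",p)
E
```

```text
[ 435.98654514 -290.04561515  137.64669804] [ 9.95958764e-01 -8.98116737e-02 -3.54898559e-05 -4.92569977e-05] [ 0.28331235  0.46668082 -1.49105936]
```

View pics/s6.png

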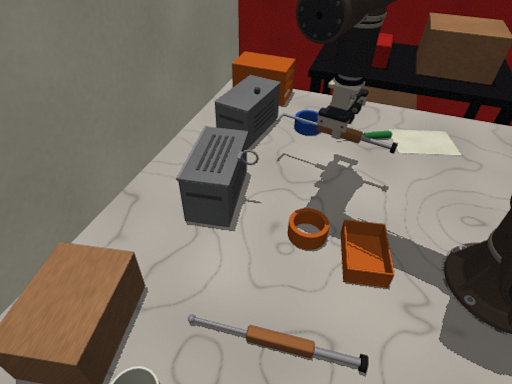

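The lid is shut, the hook is free, and the pole is level over clear bench (its shadow is at about (340,170)). I'll lower it now.

Request:
drive_tool(
  series=[
    {"tx": 0,"ty": 0,"tz": -0.5,"ax": 0,"ay": 0,"az": 0},
    {"tx": 0,"ty": 0,"tz": -0.8,"ax": 0,"ay": 0,"az": 0},
    {"tx": 0,"ty": 0,"tz": -0.8,"ax": 0,"ay": 0,"az": 0},
    {"tx": 0,"ty": 0,"tz": -0.8,"ax": 0,"ay": 0,"az": 0},
    {"tx": 0,"ty": 0,"tz": -0.6,"ax": 0,"ay": 0,"az": 0},
    {"tx": 0,"ty": 0,"tz": -0.3,"ax": 0,"ay": 0,"az": 0},
    {"tx": 0,"ty": 0,"tz": -0.2,"ax": 0,"ay": 0,"az": 0},
    {"tx": 0,"ty": 0,"tz": -0.1,"ax": 0,"ay": 0,"az": 0},
    {"tx": 0,"ty": 0,"tz": 0,"ax": 0,"ay": 0,"az": 0},
    {"tx": 0,"ty": 0,"tz": 0,"ax": 0,"ay": 0,"az": 0},
  ],
)

```text
time: 17.02
tool_pos: [436.1, -290.3, 15.1]
orientation: [0.996, -0.09, 0.0, 0.0]
force: [-0.9, -0.1, 0.4]
opening: 23.6
grip_force: 60.0
```

Request:
drive_tool(
  series=[
    {"tx": 0,"ty": 0,"tz": -0.04,"ax": 0,"ay": 0,"az": 0},
    {"tx": 0,"ty": 0,"tz": 0,"ax": 0,"ay": 0,"az": 0},
  ],
)

```text
time: 17.27
tool_pos: [436.3, -290.4, 14.1]
orientation: [0.996, -0.09, 0.0, 0.0]
force: [-1.2, 1.2, 5.7]
opening: 23.7
grip_force: 60.0
```

Request:
drive_tool(
  series=[
    {"tx": 0,"ty": 0,"tz": 0,"ax": 0,"ay": 0,"az": 0},
    {"tx": 0,"ty": 0,"tz": 0,"ax": 0,"ay": 0,"az": 0},
    {"tx": 0,"ty": 0,"tz": 0,"ax": 0,"ay": 0,"az": 0},
    {"tx": 0,"ty": 0,"tz": 0,"ax": 0,"ay": 0,"az": 0},
    {"tx": 0,"ty": 0,"tz": 0,"ax": 0,"ay": 0,"az": 0},
    {"tx": 0,"ty": 0,"tz": 0,"ax": 0,"ay": 0,"az": 0},
    {"tx": 0,"ty": 0,"tz": 0,"ax": 0,"ay": 0,"az": 0},
    {"tx": 0,"ty": 0,"tz": 0,"ax": 0,"ay": 0,"az": 0},
  ],
  hand=1,
)

```text
time: 18.27
tool_pos: [436.1, -290.3, 13.4]
orientation: [0.996, -0.09, -0.0, 0.0]
force: [-0.7, -0.4, 1.1]
opening: 87.4
grip_force: 0.0
```

Request:
drive_tool(
  series=[
    {"tx": 0,"ty": 0,"tz": 0.3,"ax": 0,"ay": 0,"az": 0},
    {"tx": 0,"ty": 0,"tz": 0.7,"ax": 0,"ay": 0,"az": 0},
    {"tx": 0,"ty": 0,"tz": 1,"ax": 0,"ay": 0,"az": 0},
    {"tx": 0,"ty": 0,"tz": 1,"ax": 0,"ay": 0,"az": 0},
    {"tx": 0,"ty": 0,"tz": 1,"ax": 0,"ay": 0,"az": 0},
    {"tx": 0,"ty": 0,"tz": 1,"ax": 0,"ay": 0,"az": 0},
    {"tx": 0,"ty": 0,"tz": 0.5,"ax": 0,"ay": 0,"az": 0},
    {"tx": 0,"ty": 0,"tz": 0,"ax": 0,"ay": 0,"az": 0},
    {"tx": 0,"ty": 0,"tz": 0,"ax": 0,"ay": 0,"az": 0},
  ],
)

```text
time: 19.4
tool_pos: [435.4, -290.0, 177.4]
orientation: [0.996, -0.09, -0.001, -0.0]
force: [0.3, 0.8, 0.5]
opening: 87.9
grip_force: 0.0
```

```bash
python3 - <<'E'
from h import *
p,P=cloud("side"); s=state();print(s["tool_pos"],s["opening"])
save("pics/s7.png",p)
E
```

```text
[ 435.32894381 -290.04474841  177.16515244] 87.70140899896491
```

View pics/s7.png

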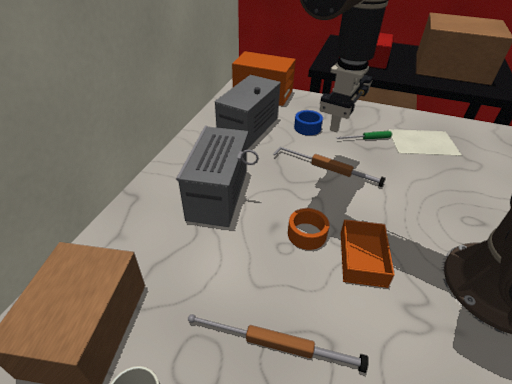

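The pole lies flat on the bench at about (332,165), the lid is shut, and the gripper is clear of everything.

```bash
python3 -c "
from cell import *
print(job_done())"
```

```text
the job is handed in; nothing more can be done
None
```

I shut the lid with the hook in the ring, unhooked it, laid the pole flat on the bench and handed the job in at about 19.5 s; no verdict was returned.

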